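# Refit the keeper plate of a cell magazine and hold it home

### The arm

A 6-joint arm with a two-finger parallel gripper is mounted at the origin on the work surface. World frame = base frame: x ahead of the robot, y to its left, z up, the work surface at z = 0. Lengths are in m, angles in rad, forces in N, time in s.
With the tool pointing down it reaches from about 0.3 to 1 m from the base axis. Payload 5.1 kg.
Tool frame: the origin (TCP) lies at the very end of the fingers, on their centre line; the grasp point (between the pads) lies manip.grip_depth behind it (manip.grip_depth is the distance from the TCP to the grasp point, in m); x points along the fingers, z is the direction in which the jaws open and shut, and the axes are right-handed (so a half turn about x gives the same grasp; the last joint's range is limited). The gripper opens to 95 mm and grips with 3 to 60 N. Pads are 20 mm wide; open, the fingers measure 119 mm over their backs; the gripper's body (75 mm by 180 mm) begins 59 mm behind the grasp point.
Start: joints at [-1.183, 0.124, 1.65, -0, 1.367, -0.083], TCP at [0.295, -0.579, 0.215] pointing down, gripper open.
Joint ranges: [-2.61, 2.61], [-1.02, 2.33], [0.03, 2.71], [-1.35, 4.49], [0.32, 2.68], [-2.91, 2.91]. Speed limits (rad/s): [2.57, 2.57, 3.14, 3.14, 3.14, 3.14].

### API

Orientations are given as [roll, pitch, yaw] about the fixed x, y, z axes, in that order (R = Rz(yaw) Ry(pitch) Rx(roll)).
In Python, from rig import manip gives the robot as it stands.
- The arm moves only by the tool play_rows, never from a script. Its argument "motion" is a list of rows, each a list of 6 numbers: the shift along the tool's x, y, z in cm, then the turn, a rotation vector about the tool's x, y, z in rad. A call has 1 to 12 rows; each row is the pose to reach, as a shift and turn from the pose commanded when the call began, along the tool's axes at that moment; what a row does not reach only later rows make up. A row lasts 1/10 s, in which the tool goes at most 50 mm and 8.59 degrees, less where a joint would pass 70% of its speed; a pose out of reach is approached as far as the arm can. A call with a gripper value outside its range is refused whole. "grip" is the finger opening in cm, from 0 to 9.51, set as the call begins (left out, the last holds). The fingers move at their own pace and stop on an object; the grip force is fixed at half the most. Time passes only in rows, so rows that repeat a pose let the fingers close. It gives the time, the measured TCP pose, the force and the opening at its end, in the units of the state.
- manip.state(): the state, without advancing time (a new reading comes with each control period).
- manip.grab_frame(name): name is "scene" or "top"; returns (picture, depth): 420x560x3 uint8, red, green, blue; 420x560 float32, m along the optical axis (not along the pixel's ray), 0 where there is no reading.
- manip.get_calibration(name): a dict with "vertical_fov" (degrees; the focal length in pixels is half the picture's height over the tangent of half this angle, whatever the lens; pixels are square), "cx", "cy" (the principal point, pixels), "dist" ([k1, k2, p1, p2, k3] as OpenCV has them; the pictures are not rectified), "R" (3x3) and "t" (3): a world point X has camera coordinates R X + t. Camera axes: x right, y down, z forward; pixel columns grow to the right and rows downward; lengths in m; the calibration is good to about 2 mm. A picture is of the moment at which its call begins. get_calibration takes no time and is no camera call.
- manip.hand_in(): hands the job in, once; it reports no verdict.
The state is a dict: "time": time; "joint_pos": joint angles; "qvel": joint speeds; "joint_efforts": joint torques, N m; "position": TCP position; "orientation": TCP orientation; "wrist_force": force on the tool from outside, world axes, zero at the start; "wrist_torque": the same for the moment, N m; "gripper_width": finger opening in m.
Only numpy, scipy, OpenCV 4.12 (cv2) and the standard library are available. Lean on these libraries where they do the work, as an engineer would, in place of code of your own. Each camera call takes 0.05 s, during which the arm holds its last target.

### The job

Slide the widest of the three keeper plates straight up out of its slotted rack, and push its lower edge down by feel behind the lip at the front of the cell magazine until it is fully home against its two spring pins, upright and without forcing it. Do not let go: finish while still holding the plate pressed home, so that the clamp screws could be tightened. Leave the other two plates in the rack and the other things on the bench where they are.

Things in the scene. Friction and masses are not known exactly. Their poses are not given: they have to be found in the camera images.
- rack: Fixed plate rack: grey base 100 x 236 x 12 mm with two black slotted cheeks (tops 54 mm above the bench, at x = -28 and +28 mm). Origin under its centre. Three slots, 8 mm wide, 42 mm deep, run along its x axis at y = -72, 0, +72 mm; plates stand in them on the base, 12 mm up. Place and yaw vary, and which plate is in which slot.
- wide_center (a point): Centre (half-way up) of the widest keeper plate: bare aluminium, 140 mm wide (its x), 5 mm thick (its y), 110 mm high (its z, up), about 0.15 kg, the same either way round. The middle of its top edge is a grip rail 70 mm long, 10 mm thick, 18 mm high, centred 46 mm above this point; the lower edge is 55 mm below it.
- medium_center (a point): Centre (half-way up) of the medium keeper plate, to be left in the rack: as the widest, but 110 mm wide.
- narrow_center (a point): Centre (half-way up) of the narrow keeper plate, to be left in the rack: as the widest, but 80 mm wide.
- seat (a point): Middle of the floor of the seat channel at the magazine's front (robot side), 40 mm above the bench. x points from the lip into the machine, y along the channel (left, to the hopper), z up. The plate stands here upright, width along y, its lower edge on this floor when home. Channel 8 mm across (x -4 to +4 mm), 145 mm long between end guides, 20 mm deep behind the lip.
- lip (a point): Middle of the aluminium lip's upper edge: 4 mm on the robot side of the channel's middle (x = -4 mm in the seat's axes), 20 mm above its floor. Above it, lip and end guides flare outward over 10 mm more height (8 mm outward at the lip, 6 mm at the ends) as a lead-in; the rear edge is bevelled from 16 to 22 mm above the floor, 6 mm back. Two thumbscrew heads on its front stay as they are.
- pin_left (a joint): Travel (m) of the left spring pin, 6 mm across, in the channel floor 50 mm to the +y side of its middle: 0 = standing 6 mm proud, 0.006 = flush, plate home. It moves from 2 N and is fully down at 3.5 N (both pins together 4 to 7 N, more than the plate's weight); it springs back unless pressed.
- pin_right (a joint): The same for the right spring pin, 50 mm to the -y side of the seat's middle.
- magazine: The fixed cell magazine with its red-brown hopper: origin on the bench 40 mm below seat, same axes. Behind the channel lie a row of blue cells (from 11 mm behind the channel's middle, tops 80 mm above the bench); the lane's rear wall, 84 mm behind, is 82 mm high. The hopper, 290 mm high, begins 240 mm to the left (+y). Place and yaw vary.
- cell: Bystander: blue cylindrical cell 18 mm across, 65 mm high, standing near the magazine; origin at the centre of its foot.
- screwdriver: Bystander: screwdriver about 170 mm long lying in front of the magazine; origin at its underside.
- jar: Bystander: grey jar 56 mm across, 62 mm high, standing beyond the rack; origin under its centre.
- tape: Bystander: roll of paper tape 84 mm across, 24 mm high, lying on the robot side of the rack; origin under its centre.
- reel: Bystander: clear flanged reel 150 mm across, 34 mm high, lying flat at the right; origin under its centre.
- bin: Bystander: grey parts bin 110 x 85 x 45 mm with small rings and bushes, behind the magazine; origin under its centre.
- caliper: Bystander: caliper about 200 mm long lying between the robot and the magazine; origin at its underside near the middle.
Mind the look-alikes: they are no part of the job. Leave any brown look-alike of the part that bears wide_center alone.

How it is judged:
On the way:
1. the widest plate is held clear above the rack's slots, upright, touching nothing but the fingers (z of wide_center in the frame of rack above 0.115 m and angle between wide_center's own z axis and vertical below 0.2 rad and contact force between the fingers and plate_wide above 1 N and contact force between rack and plate_wide below 0.1 N), for 0.2 s.
At the end, for the whole second after the job is handed in: Widest plate upright (0.12 rad), square (0.08 rad) and centred (6 mm) behind the lip, lower edge within 2 mm of the floor, both pins down over 4.2 of 6 mm, still, fingers holding it (over 3 N) through the last second; other plates within 15 mm and bystanders within 30 mm of their starts (value of joint each of pin_left, pin_right above 0.0042 m and x of wide_center in the frame of seat between -0.008 and 0.008 m and y of wide_center in the frame of seat between -0.006 and 0.006 m and z of wide_center in the frame of seat below 0.057 m and angle between wide_center's own z axis and vertical below 0.12 rad and angle between the y axis of wide_center and the x axis of seat, either way round below 0.08 rad and linear speed of plate_wide below 0.02 m/s and contact force between the fingers and plate_wide above 3 N and distance of each of medium_center, narrow_center from where it was at the start of the episode below 0.015 m and distance of each of cell, screwdriver, jar, tape, reel, bin, caliper from where it was at the start of the episode below 0.03 m); the arm keeps its last pose, push and grip.
It fails at once if the plate is forced: more than 50 N between it and the magazine (contact force between plate_wide and magazine above 50 N).
It fails at once if another plate is pulled or knocked from its place (15 mm) (distance of any of medium_center, narrow_center from where it was at the start of the episode above 0.015 m).
It fails at once if a bystander is disturbed (30 mm) (distance of any of cell, screwdriver, jar, tape, reel, bin, caliper from where it was at the start of the episode above 0.03 m).
It also fails if it takes over 45 s, if anything falls off the work surface, if the arm or the gripper's body presses on something with over 40 N, if the wrist force passes 120 N, or if a joint passes its speed limit or range.

## Working session

There is one attempt and no reset: what is moved stays moved. The work goes in short steps, Python scripts to look and compute and a tool call to move; the robot and the scene stay as the last step left them, time stands still between calls to the robot, and variables do not carry over. Pictures are saved under pics/ and viewed, and the job is handed in when it is done.

Besides the shell and the picture viewer there is one more tool, called after "Request:" as a command line: name --pt "numbers of a row" for each row, then --argument value for the rest. play_rows: Moves the arm, as the interface text tells. Its arguments: {"type":"object","properties":{"motion":{"type":"array"},"grip":{"type":"number"}},"required":["motion"]}

```bash
mkdir -p pics; ls
python3 - <<'E'
from rig import manip
import cv2,numpy as np,pickle
print(manip.state(), manip.grip_depth)
d={}
for n in("scene","top"):
    p,z=manip.grab_frame(n); c=manip.get_calibration(n); d[n]=(p,z,c); print(n,c)
    cv2.imwrite(f"pics/{n}0.png",p[:,:,::-1])
pickle.dump(d,open("f0.pkl","wb"))
E
```

```text
pics
{'time': 0.0, 'joint_pos': array([-1.18261786e+00,  1.24519497e-01,  1.65166228e+00, -1.92717577e-05,
        1.36751023e+00, -8.25762071e-02]), 'qvel': array([-0.00046902, -0.00049296,  0.00237887,  0.00097156,  0.00036413,
        0.0013058 ]), 'joint_efforts': array([ 1.45283921e-03, -4.17594337e+01, -3.59932888e+01,  7.76467728e-02,
        4.91342589e-02, -1.71578117e-04]), 'position': array([ 0.29455177, -0.57870778,  0.21338468]), 'orientation': array([3.06800312, 1.56869689, 1.96796538]), 'wrist_force': array([ 0.17354426, -0.02385692, -0.8960675 ]), 'wrist_torque': array([-0.02102015,  0.00451879, -0.03926743]), 'gripper_width': 0.09514573530637828} 0.0188
scene {'vertical_fov': 50.12150101787436, 'cx': 291.7228630208081, 'cy': 209.89053233849222, 'dist': array([0.03349104, 0.        , 0.        , 0.        , 0.        ]), 'R': array([[-0.28419298,  0.95863619,  0.01584291],
       [ 0.57656696,  0.18408226, -0.79604287],
       [-0.76603191, -0.2170953 , -0.60503285]]), 't': array([ 0.24675711, -0.23831516,  1.51040447])}
top {'vertical_fov': 45.47422787406048, 'cx': 278.94525611860894, 'cy': 213.55288187288963, 'dist': array([-0.06695715,  0.        ,  0.        ,  0.        ,  0.        ]), 'R': array([[-9.91587336e-04, -9.99986681e-01, -5.06497122e-03],
       [-9.94426670e-01,  1.52002829e-03, -1.05419582e-01],
       [ 1.05425877e-01,  4.93220974e-03, -9.94414932e-01]]), 't': array([-0.12645582,  0.5615923 ,  1.47935909])}
```

View pics/scene0.png

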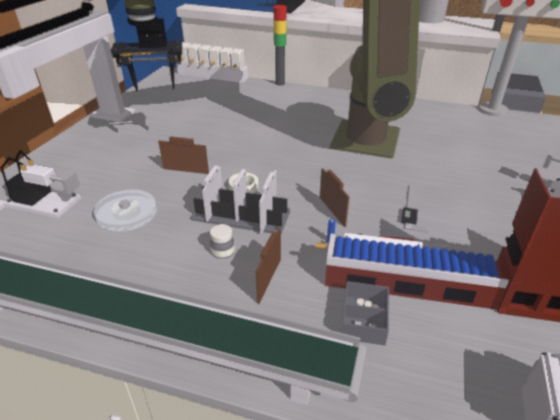

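View pics/top0.png

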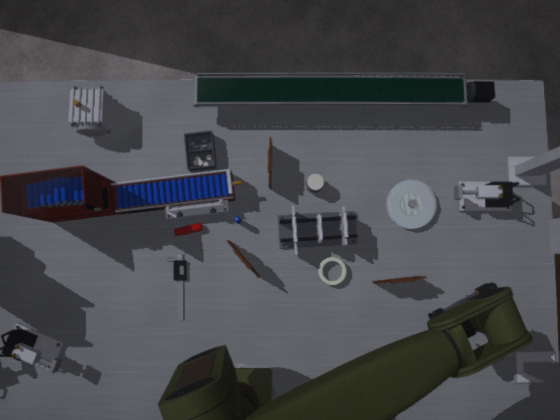

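Run:
```python
import cv2,pickle
d=pickle.load(open("f0.pkl","rb"))
t=d["top"][0][:,:,::-1]
cv2.imwrite("pics/rack_c.png",cv2.resize(t[190:270,265:375],None,fx=7,fy=7,interpolation=cv2.INTER_CUBIC))
cv2.imwrite("pics/mag_c.png",cv2.resize(t[150:260,100:250],None,fx=5,fy=5,interpolation=cv2.INTER_CUBIC))
s=d["scene"][0][:,:,::-1]
cv2.imwrite("pics/rack_s.png",cv2.resize(s[160:250,180:300],None,fx=6,fy=6,interpolation=cv2.INTER_CUBIC))
```

```text
(no output)
```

View pics/rack_c.png

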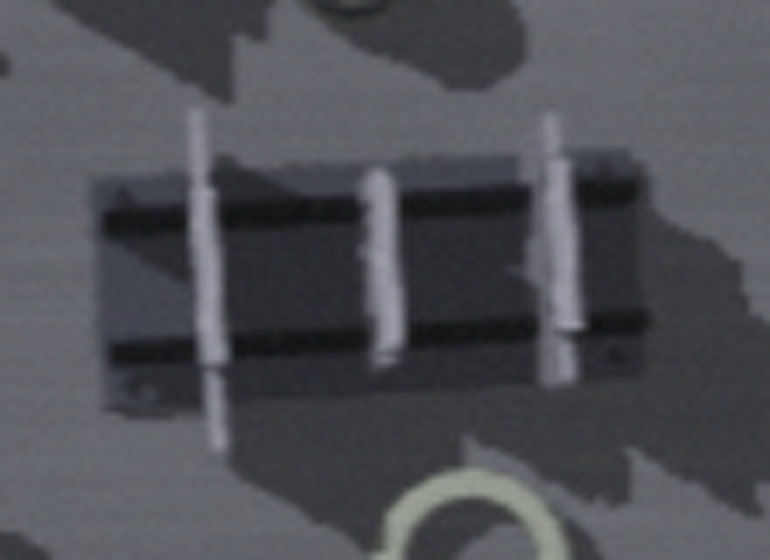

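View pics/mag_c.png

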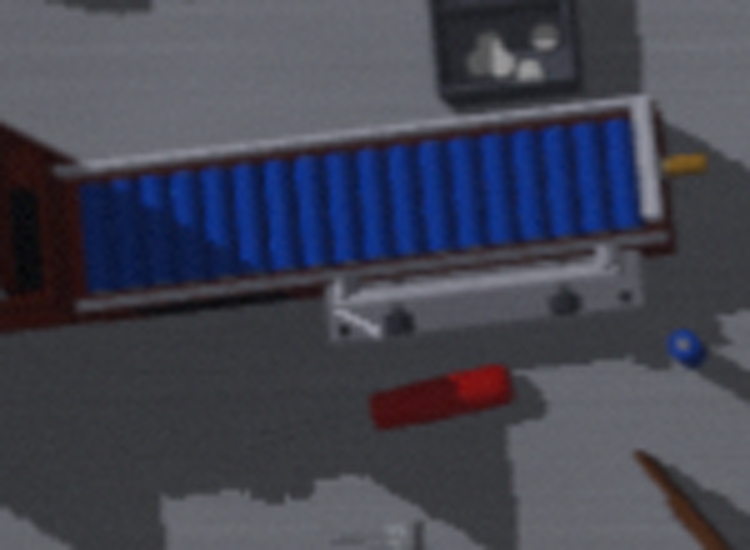

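View pics/rack_s.png

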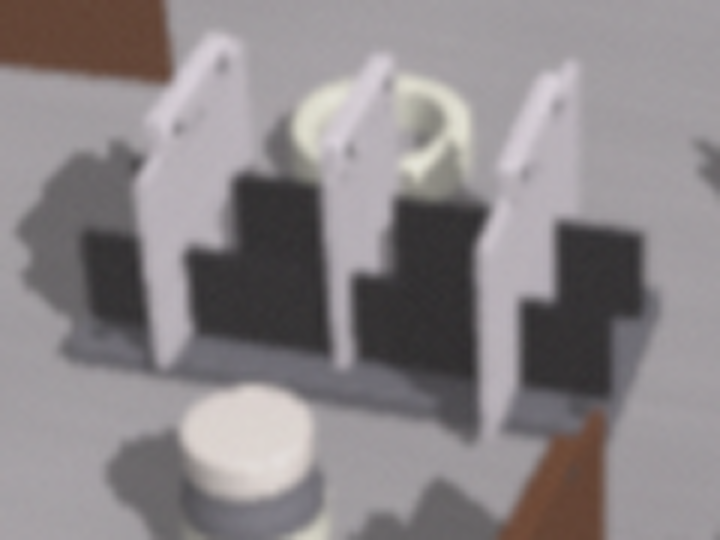

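```bash
cat > h.py <<'E'
import numpy as np,cv2,pickle
def K(c,H=420):
    f=H/2/np.tan(np.radians(c["vertical_fov"])/2); return np.array([[f,0,c["cx"]],[0,f,c["cy"]],[0,0,1]])
def rays(c,uv):
    uv=np.asarray(uv,float).reshape(-1,1,2)
    n=cv2.undistortPoints(uv,K(c),c["dist"])[:,0]
    return np.c_[n,np.ones(len(n))]
def cloud(fr):
    p,z,c=fr; h,w=z.shape
    u,v=np.meshgrid(np.arange(w),np.arange(h))
    r=rays(c,np.c_[u.ravel(),v.ravel()])
    X=(r*z.reshape(-1,1)-c["t"])@c["R"]
    return X.reshape(h,w,3)
def onz(c,uv,zz):
    r=rays(c,uv)@c["R"]; o=-c["R"].T@c["t"]
    return o+r*((zz-o[2])/r[:,2])[:,None]
def proj(c,X):
    rv=cv2.Rodrigues(c["R"])[0]
    return cv2.projectPoints(np.asarray(X,float).reshape(-1,1,3),rv,c["t"],K(c),c["dist"])[0][:,0]
E
python3 - <<'E'
from h import *
d=pickle.load(open("f0.pkl","rb"))
for n,(box) in {"top":(190,270,280,305),"scene":(160,250,245,300)}.items():
    fr=d[n];X=cloud(fr)[box[0]:box[1],box[2]:box[3]].reshape(-1,3)
    I=fr[0][box[0]:box[1],box[2]:box[3]].reshape(-1,3).astype(int)
    m=(X[:,2]>0.1)&(X[:,2]<.14)&(I.min(1)>(110 if n=="top" else 130))
    P=X[m];print(n,m.sum(),P.min(0),P.max(0),P.mean(0))
    c0=P[:,:2].mean(0);l=cv2.fitLine(P[:,:2].astype(np.float32),cv2.DIST_HUBER,0,.01,.01).ravel();print(l,np.degrees(np.arctan2(l[1],l[0])))
    s=(P[:,:2]-l[2:])@l[:2];print(s.min(),s.max(), np.percentile(P[:,2],[5,25,50,75,95]))
# rays top image, edge ends
c=d["top"][2]
print(onz(c,[[265+197/7,190+108/7],[265+217/7,190+450/7],[265+203/7,190+186/7],[265+214/7,190+365/7]],.122))
# rail left / right edges by subpixel intensity per row
g=d["top"][0].astype(float).mean(2)
for v in range(216,244,2):
    r=g[v,285:304]; b=min(r[0],r[-1]);w=np.clip(r-85,0,None); print(v,285+(w*np.arange(len(r))).sum()/w.sum(), r.astype(int))
E
```

```text
top 109 [ 0.44079816 -0.17593084  0.10066112] [ 0.57461573 -0.16433949  0.13006034] [ 0.50830685 -0.1699275   0.11720479]
[ 0.9979582   0.06387022  0.51719916 -0.169325  ] 3.6619866
-0.07665609713477611 0.05758486549707218 [0.10372824 0.10938617 0.1198878  0.12299396 0.1265168 ]
scene 179 [ 0.43902534 -0.23986781  0.10017758] [ 0.57833541 -0.16140435  0.12505696] [ 0.5166919  -0.16961287  0.11502428]
[ 0.99823934  0.0593144   0.51262724 -0.16746557] 3.4004607
-0.0739938261408363 0.06577616113085462 [0.10254043 0.10753034 0.11600789 0.12227774 0.12416112]
[[ 0.57466673 -0.16781822  0.122     ]
 [ 0.43677805 -0.17529135  0.122     ]
 [ 0.54297796 -0.17011105  0.122     ]
 [ 0.47080317 -0.17423292  0.122     ]]
216 293.0820189274448 [ 71  70  70  71  69  71  71 107 137 116  69  48  44  44  45  45  45  43
  46]
218 293.39473684210526 [ 67  68  66  67  67  66  70 118 147 145 106  57  40  39  38  38  36  33
  33]
220 293.3806706114398 [ 27  28  27  29  27  28  46 113 148 146 101  44  25  21  21  23  21  23
  21]
222 293.4246575342466 [ 22  23  23  23  22  23  44 120 154 146 113  60  28  27
[... 315 characters left out ...]
5  44
  45]
230 294.38795986622074 [ 70  70  71  73  67  67  60  76 126 149 152 111  52  47  47  45  44  44
  46]
232 294.3940455341506 [ 71  72  70  72  72  72  72  75 121 151 149 108  56  44  49  45  45  45
  45]
234 294.3594548551959 [ 69  72  71  73  70  71  72  82 126 152 147 109  59  46  46  46  45  46
  45]
236 294.4021406727829 [ 70  70  70  71  71  73  72  78 131 157 150 119  73  49  47  44  44  45
  44]
238 294.7313432835821 [ 47  48  48  44  41  41  40  46 101 142 149 126  74  30  22  26  26  23
  25]
240 295.12966252220247 [ 27  24  28  24  25  29  28  38  88 135 151 141  97  33  23  25  25  24
  21]
242 294.9117647058824 [45 45 42 45 44 44 45 44 60 86 95 76 56 46 47 46 45 45 46]
```

Run:
```python
from h import *
d=pickle.load(open("f0.pkl","rb"))
s=d["scene"][0][:,:,::-1]
cv2.imwrite("pics/mag_s.png",cv2.resize(s[210:310,300:520],None,fx=3.6,fy=3.6,interpolation=cv2.INTER_CUBIC))
t=d["top"][0][:,:,::-1]
cv2.imwrite("pics/seat_c.png",cv2.resize(t[190:225,155:240],None,fx=9,fy=9,interpolation=cv2.INTER_CUBIC))
X=cloud(d["top"])
Z=X[...,2]
np.set_printoptions(linewidth=250)
print((Z[196:222,160:236:3]*1000).astype(int))
```

```text
[[74 86 69 77 67 74 73 81 73 79 78 79 84 79 77 75 79 79 83 70 71 58 62 64 55 -3]
 [75 75 71 87 73 77 78 78 76 74 77 82 76 79 82 80 77 73 74 63 59 68 57 57 56 -2]
 [69 76 72 80 77 76 78 81 67 76 70 81 76 76 79 68 65 63 60 65 54 54 58 57 55 -4]
 [77 82 72 82 75 84 77 82 73 78 78 72 72 60 56 66 58 59 50 58 68 47 47 39 30 -1]
 [69 78 75 78 79 78 80 84 76 69 67 59 58 57 61 59 59 56 59 50 67 47 41 16 13 -2]
 [72 78 72 77 70 74 74 71 66 63 56 61 54 61 61 59 57 44 37 36 62 48 40 -4 -2  1]
 [72 80 71 72 59 63 64 58 65 59 53 63 57 57 47 38 37 36 36 36 69 51 41 -3  5  3]
 [69 69 57 62 60 61 57 57 51 56 54 46 42 40 37 45 31 64 60 67 58 56 42  0  0  2]
 [65 56 59 57 64 59 53 54 49 48 32 41 36 40 42 59 60 64 65 69 73 47 36 -2  1  1]
 [60 62 54 66 50 49 35 37 37 38 34 42 55 61 65 65 62 61 68 70 68 33 35 -1  3  0]
 [56 54 55 67 38 38 37 37 37 58 63 63 67 67 71 73 62 69 45 39 35 43 40  0 -2  4]
 [50 36 34 71 35 38 66 65 65 64 64 65 64 66 74 40 39 38 41 40 37 34 41 -2  2 -1]
 [23 20 35 62 62 65 64 68 70 74 66 67 37 40 36 42 43 36 40 40 42 33 44 -3  9  3]
 [ 2  2 33 70 67 70 66 69 70 39 46 36 41 35 34 
[... 306 characters left out ...]
37 39 38 39 37 37 38 39 32 19 13  1  0  5  4 -5 -2]
 [-1 -2 32 40 48 40 62 64 39 43 38 43 37 37 31 23 18  5  2  2 -4 -4  3  0  0 -6]
 [-2  1 35 38 41 39 61 60 34 40 39 38 25 15  5  2 -6  0  1 -2  0 -4  1  0 -3 -1]
 [-6 -4 45 38 34 36 54 38 36 19 13  7  0  0  1  2  3  2  0  6  0  1 -2  4 -4 61]
 [-1  4 39 38 39 33 30 23  9 -2  3 -2  0  0  0 -5  2 -2  0 -5 -5  0 -3  3  0 62]
 [ 6 -1 39 33 18 13  3 -6 -4  2  0  1 -5  1  3  0 -1 -3  0  0  0  4  0  3  0 63]
 [-1 -3 -2  8  2  1 -2 -4 -4  5 -2  1 -3 10  4 -1 -2  0  0  0 -3  1  0  4  3 65]
 [ 3 -1  1 -2 -2 -1 -6 -4  6 -4 -2  2  0  0  0 -2 -1  1 -2  4  2 -8 -2  6 -4 60]
 [ 2 -2  2 -5 -2 -7  0  1  4  1  0 -2  3  2 -1  4 -1  6  2  3 -2  5 -1 -1 -3 59]]
```

View pics/seat_c.png

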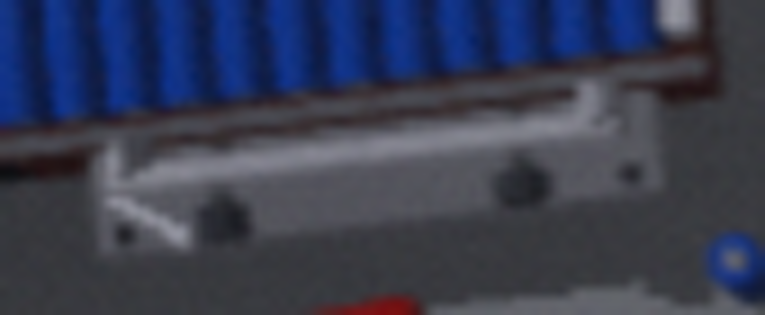

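View pics/mag_s.png

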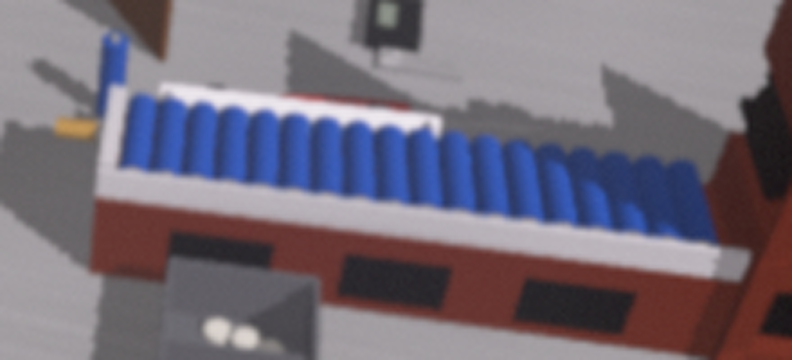

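Run:
```python
from h import *
d=pickle.load(open("f0.pkl","rb"))
p,z,c=d["top"]; g=p.astype(float).mean(2)
np.set_printoptions(linewidth=250)
print(g[195:216,166:230:3].astype(int))
lo=[];hi=[]
for u in range(176,218):
    v0=207.6-(u-195)*7.2/56.
    col=g[:,u]; vs=np.arange(int(v0)-5,int(v0)+7)
    gr=np.diff(col[vs[0]:vs[-1]+2]) # between v and v+1
    vm=vs+.5
    def sub(k):
        a=np.abs(gr[k-1:k+2]); return vm[k]+(a[2]-a[0])/2/(2*a[1]-a[0]-a[2]+1e-9)
    k1=np.argmax(gr[1:-1])+1; k2=k1+1+np.argmin(gr[k1+1:-1])
    hi.append((u,sub(k1)));lo.append((u,sub(k2)))
def lf(P):
    P=np.array(P,np.float32); l=cv2.fitLine(P,cv2.DIST_HUBER,0,.01,.01).ravel()
    n=np.array([-l[1],l[0]]); r=(P-l[2:])@n; return l,np.std(r)
for nm,P,zz in(("lip z60",hi,.060),("flare z70",lo,.070)):
    l,s=lf(P); 
    pts=np.array([[u,l[3]+(u-l[2])*l[1]/l[0]] for u in(168,196,224)])
    W=onz(c,pts,zz); dd=W[0]-W[2]; print(nm,s,pts[1],W,"yaw",np.degrees(np.arctan2(-dd[0],dd[1])))
# rear wall top: bright, z~82
X=cloud(d["top"]); m=np.zeros(g.shape,bool)
R=[]
for u in range(118,226):
    v0=170.5+ (228-u)*14/117.
    vs=np.arange(int(v0)-4,int(v0)+8); k=vs[np.argmax(g[vs,u])]
    w=np.clip(g[k-2:k+3,u]-g[vs,u].min()-20,0,None); R.append((u,(w*np.arange(k-2,k+3)).sum()/w.sum()))
l,s=lf(R); pts=np.array([[u,l[3]+(u-l[2])*l[1]/l[0]] for u in(125,196,222)]);W=onz(c,pts,.082);dd=W[0]-W[2];print("rear",s,pts,W,np.degrees(np.arctan2(-dd[0],dd[1])))
```

```text
[[ 54  54  43  59  48  64  41  66  37  66  39  70  42  68  43  66  48  63  55  49  52  36]
 [ 47  57  42  59  42  64  38  65  37  66  42  69  43  67  46  65  49  48  51  39  51  51]
 [ 44  60  45  62  43  64  41  68  38  67  42  66  44  58  47  50  46  43  55  68  72  72]
 [ 45  61  45  64  39  68  38  69  41  67  42  58  44  45  45  52  63  72  80  75  75  61]
 [ 43  62  44  64  39  68  37  64  42  56  45  46  50  59  70  70  70  71 118  71  48  31]
 [ 39  58  43  63  39  59  38  56  44  53  56  72  72  69  70  67  53  47 127  75  80  25]
 [ 44  64  41  52  38  47  48  51  71  73  68  72  69  53  48  45  61  84 127  78  89  43]
 [ 36  58  39  46  50  65  73  71  72  71  59  49  48  56  80  74  89 105 126  75  89  60]
 [ 41  51  57  71  70  71  70  61  52  47  55  71  84  86  99 106 128 128 116  98  87  59]
 [ 69  71  71  70  68  51  49  57  73  81  86  93 111 123 128 130 134 132 117  92  86  60]
 [ 77  69  54  46  48  66  83  85  91 109 120 128 130 132 133 121 113 107  98  91  88  63]
 [ 74  69  59  82  74  90 104 118 126 130 133 132 125 115 105  93  89  92  89  87  90  62]
 [101  7
[... 700 characters left out ...]
59  57  57  59  59]
 [ 86  57 114 130  45  33  84  84  75  68  65  63  61  58  58  58  58  57  56  58  60  62]]
lip z60 0.63372815 [196.         204.23701477] [[0.57522147 0.20172856 0.06      ]
 [0.58631919 0.11843949 0.06      ]
 [0.59741328 0.03537767 0.06      ]] yaw 7.598601470092792
flare z70 0.81711715 [196.         207.32336426] [[0.56612619 0.19926025 0.07      ]
 [0.57592103 0.11656358 0.07      ]
 [0.58570804 0.03410779 0.07      ]] yaw 6.761897270851264
rear 0.22833778 [[125.         180.89025879]
 [196.         172.94866943]
 [222.         170.04048157]] [[0.65343691 0.32660497 0.082     ]
 [0.67625296 0.11628405 0.082     ]
 [0.68465986 0.03975077 0.082     ]] 6.211964186599869
```

Run:
```python
from h import *
d=pickle.load(open("f0.pkl","rb"))
p,z,c=d["top"]; g=p.astype(float).mean(2)
np.set_printoptions(linewidth=250)
print("L",np.arange(162,178));print(g[204:211,162:178].astype(int))
print("R",np.arange(212,230));print(g[196:204,212:230].astype(int))
psi=np.radians(6.25);ey=np.array([-np.sin(psi),np.cos(psi)]);ex=np.array([np.cos(psi),np.sin(psi)])
# expected seat guess projection
for y0 in (.112,.115,.118):
  S=ex*.599+ey*(y0-0) 
  for y,zz in((.0785,.07),(.0725,.06),(-.0725,.06),(-.0785,.07)):
    print(y0,y,proj(c,[*(S+ey*y+ex*0.0),zz]).round(1))
print(ex*.599+ey*.115)
```

```text
L [162 163 164 165 166 167 168 169 170 171 172 173 174 175 176 177]
[[ 52  53  59  66  69  70  71  71  69  70  71  70  73  70  70  71]
 [ 70  70  70  72  77  89  83  69  69  63  54  52  51  46  46  51]
 [ 60  51  50  55  74 108  91  69  67  60  59  66  71  82  83  84]
 [ 30  30  39  70 101 131 102  73  67  66  80  89  95 104 110 111]
 [ 23  25  41  84 106 136 107  76  79  93 123 130 129 132 132 130]
 [ 35  41  53  84 108 128 103  94 123 129 135 134 132 136 131 124]
 [ 56  54  62  84 108 129 123 119 120 121 119 112 109 106 104  98]]
R [212 213 214 215 216 217 218 219 220 221 222 223 224 225 226 227 228 229]
[[ 65  57  49  38  38  48  53  54  51  47  37  39  45  49  51  51  50  51]
 [ 56  54  46  41  40  43  49  50  55  55  56  68  72  74  72  75  74  72]
 [ 54  59  63  67  71  72  72  77  80  79  78  75  73  73  75  74  67  61]
 [ 70  71  70  73  72  71  77 105 118  99  85  71  54  50  48  43  37  31]
 [ 61  55  53  53  51  47  57 106 127 111  90  75  72  80  80  66  38  25]
 [ 46  51  61  66  73  84  95 119 127 112  89  78  79  87  89  77  57  43]
 [ 67  79  89  92  96 105 113 127 126 108  85  75  78  87  89  78  64  60]
 [106 119 128 128 129 128 130 131 116  93 102  98  79  88  87  79  66  59]]
0.112 0.0785 [[149.5 207.8]]
0.112 0.0725 [[152.3 208. ]]
0.112 -0.0725 [[200.7 202.6]]
0.112 -0.0785 [[202.2 202. ]]
0.115 0.0785 [[148.5 207.9]]
0.115 0.0725 [[151.3 208.1]]
0.115 -0.0725 [[199.7 202.7]]
0.115 -0.0785 [[201.2 202.1]]
0.118 0.0785 [[147.5 208. ]]
0.118 0.0725 [[150.3 208.2]]
0.118 -0.0725 [[198.7 202.8]]
0.118 -0.0785 [[200.2 202.2]]
[0.58292006 0.17952774]
```

```bash
cat > mv.py <<'E'
import numpy as np
from scipy.spatial.transform import Rotation as Ro
from rig import manip
def plan(pos,yaw_z=None,src=None):
    s=manip.state(); p=np.array(s["position"]);R=Ro.from_euler("xyz",s["orientation"])
    M=R.as_matrix()
    print("t",round(s["time"],2),"p",p.round(4),"tool axes cols\n",M.round(3),"q",np.round(s["joint_pos"],3),"F",s["wrist_force"].round(2),"w",round(s["gripper_width"],4))
    print("z yaw deg",np.degrees(np.arctan2(M[1,2],M[0,2])))
    print("shift cm",(M.T@(np.array(pos)-p)*100).round(2))
    if yaw_z is not None:
        zz=np.array([np.cos(yaw_z),np.sin(yaw_z),0]);x=np.array([0,0,-1.]);y=np.cross(zz,x)
        T=np.c_[x,y,zz]; print("rotvec",(R.inv()*Ro.from_matrix(T)).as_rotvec().round(3))
E
python3 - <<'E'
from mv import *
for a in (93.4,-86.6): plan([.506,-.171,.215],np.radians(a))
from h import *
d=pickle.load(open("f0.pkl","rb"));X=cloud(d["top"]);p=d["top"][0].astype(int)
for b in((225,285,220,265),(130,195,260,278),(270,290,370,430)):
    x=X[b[0]:b[1],b[2]:b[3]].reshape(-1,3);q=p[b[0]:b[1],b[2]:b[3]].reshape(-1,3)
    m=(q[:,0]>q[:,2]+25)&(x[:,2]>.03);print(x[m].min(0).round(3),x[m].max(0).round(3))
E
```

```text
t 0.1 p [ 0.2946 -0.5788  0.2135] tool axes cols
 [[-0.001  0.891  0.454]
 [ 0.002  0.454 -0.891]
 [-1.     0.    -0.002]] q [-1.183  0.124  1.652  0.     1.367 -0.083] F [ 0.24 -0.44  0.42] w 0.0954
z yaw deg -63.0256369962653
shift cm [ -0.09  37.34 -26.75]
rotvec [-2.73  -0.    -0.003]
t 0.1 p [ 0.2946 -0.5788  0.2135] tool axes cols
 [[-0.001  0.891  0.454]
 [ 0.002  0.454 -0.891]
 [-1.     0.    -0.002]] q [-1.183  0.124  1.652  0.     1.367 -0.083] F [ 0.24 -0.44  0.42] w 0.0954
z yaw deg -63.0256369962653
shift cm [ -0.09  37.34 -26.75]
rotvec [ 0.411 -0.002  0.   ]
[ 0.376 -0.067  0.039] [0.476 0.019 0.119]
[ 0.402 -0.135  0.05 ] [ 0.767 -0.096  1.53 ]
[ 0.358 -0.542  0.056] [ 0.402 -0.135  1.53 ]
```

Candidates (top view pixels): rack plates at (294,230) about 138 mm long, (320,229) about 80 mm and (345,225) about 110 mm. The brown look-alikes at (243,258), (270,163) and (400,280) are excluded. The widest is the left one at (294,230): bare aluminium, in a rack slot, confirmed in the close crop.

Request:
play_rows --pt "0 37.3 -26.8 0.411 0 0" --pt "0 37.3 -26.8 0.411 0 0" --pt "0 37.3 -26.8 0.411 0 0" --pt "0 37.3 -26.8 0.411 0 0" --pt "0 37.3 -26.8 0.411 0 0" --pt "0 37.3 -26.8 0.411 0 0" --pt "0 37.3 -26.8 0.411 0 0" --pt "0 37.3 -26.8 0.411 0 0" --pt "0 37.3 -26.8 0.411 0 0" --pt "0 37.3 -26.8 0.411 0 0" --pt "0 37.3 -26.8 0.411 0 0" --pt "0 37.3 -26.8 0.411 0 0" --grip 4

```text
time: 1.3
position: [0.5052, -0.1719, 0.2143]
orientation: [-1.277, 1.57, -2.788]
wrist_force: [-0.2, 0.6, 0.3]
gripper_width: 0.0399
```

Run:
```python
from mv import *
from h import *
plan([.506,-.171,.095],np.radians(-86.6))
p,z=manip.grab_frame("scene");cv2.imwrite("pics/s1.png",cv2.resize(p[100:280,150:390,::-1],None,fx=3,fy=3,interpolation=cv2.INTER_CUBIC))
c=manip.get_calibration("scene")
# measure fingertip in scene picture: project TCP
print(proj(c,manip.state()["position"]), proj(c,[.506,-.171,.122]))
```

```text
t 1.3 p [ 0.5052 -0.1719  0.2143] tool axes cols
 [[-0.001  0.998  0.06 ]
 [-0.     0.06  -0.998]
 [-1.    -0.001  0.   ]] q [-4.280e-01 -1.350e-01  1.908e+00 -1.000e-03  1.369e+00  1.083e+00] F [-0.2   0.57  0.33] w 0.0399
z yaw deg -86.58811358745379
shift cm [11.93  0.1  -0.09]
rotvec [0.    0.    0.001]
[[266.17054057 144.74335353]] [[267.30413463 178.80070707]]
```

View pics/s1.png

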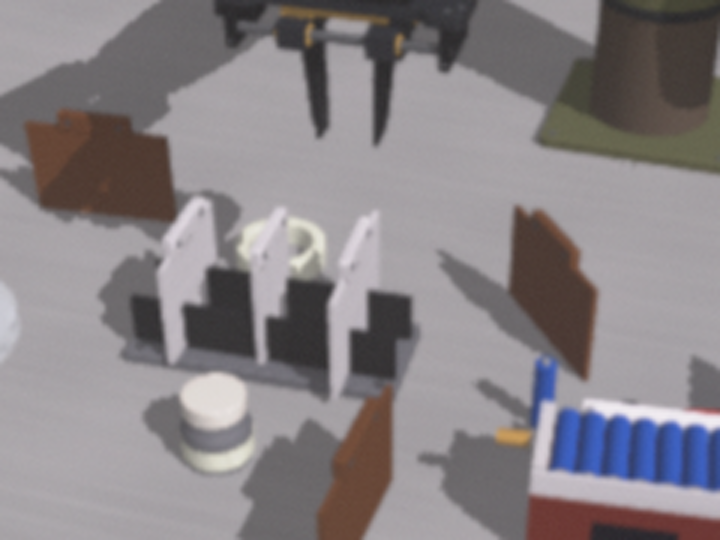

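The picture shows the open fingers at crop (320–380, 140) in line with the widest plate's rail at about (358,245). The rail's expected position projects to (352,236), which agrees within about 2–3 mm. Next I descend and grip.

Request:
play_rows --pt "2 0.1 -0.1 0 0 0" --pt "4 0.1 -0.1 0 0 0" --pt "6 0.1 -0.1 0 0 0" --pt "8 0.1 -0.1 0 0 0" --pt "10 0.1 -0.1 0 0 0" --pt "11.9 0.1 -0.1 0 0 0" --pt "11.9 0.1 -0.1 0 0 0" --pt "11.9 0.1 -0.1 0 0 0"

```text
time: 2.15
position: [0.5061, -0.1714, 0.0957]
orientation: [-1.878, 1.57, 2.892]
wrist_force: [-0.1, -0.6, 0.1]
gripper_width: 0.0399
```

Request:
play_rows --pt "0 0 0 0 0 0" --pt "0 0 0 0 0 0" --pt "0 0 0 0 0 0" --pt "0 0 0 0 0 0" --pt "0 0 0 0 0 0" --pt "0 0 0 0 0 0" --grip 0

```text
time: 2.75
position: [0.5069, -0.1702, 0.0962]
orientation: [1.311, 1.57, -0.2]
wrist_force: [-0.6, -0.5, 2.5]
gripper_width: 0.0099
```

Run:
```python
from mv import *
s=manip.state();print(s["time"],s["position"],s["wrist_force"],s["wrist_torque"],s["gripper_width"])
```

```text
2.75 [ 0.50685692 -0.17015617  0.0961531 ] [-0.62286601 -0.46817969  2.50656661] [0.17120864 0.12335251 0.01239194] 0.00985401823894369
```

Request:
play_rows --pt "-1 0 0 0 0 0" --pt "-2.5 0 0 0 0 0" --pt "-4 0 0 0 0 0" --pt "-6 0 0 0 0 0" --pt "-8.5 0 0 0 0 0" --pt "-11 0 0 0 0 0" --pt "-13.5 0 0 0 0 0" --pt "-16 0 0 0 0 0" --pt "-16 0 0 0 0 0" --pt "-16 0 0 0 0 0" --pt "-16 0 0 0 0 0" --pt "-16 0 0 0 0 0"

```text
time: 3.95
position: [0.5058, -0.1698, 0.2537]
orientation: [-2.051, 1.567, 2.722]
wrist_force: [0.1, 0.5, -2.4]
gripper_width: 0.01
```

Run:
```python
from mv import *
from h import *
plan([.5889,.1249,.255],np.radians(6.25))
d={}
for n in("scene","top"):
    p,z=manip.grab_frame(n);d[n]=(p,z,manip.get_calibration(n))
pickle.dump(d,open("f2.pkl","wb"))
cv2.imwrite("pics/s2.png",cv2.resize(d["scene"][0][60:260,150:390,::-1],None,fx=3,fy=3,interpolation=cv2.INTER_CUBIC))
```

```text
t 3.95 p [ 0.5058 -0.1698  0.2537] tool axes cols
 [[-0.003  0.998  0.06 ]
 [ 0.001  0.06  -0.998]
 [-1.    -0.003 -0.002]] q [-0.425 -0.156  1.861 -0.     1.439  1.086] F [ 0.05  0.5  -2.41] w 0.01
z yaw deg -86.57552011352777
shift cm [ -0.12  10.06 -28.92]
rotvec [-1.62e+00 -4.00e-03  1.00e-03]
```

View pics/s2.png

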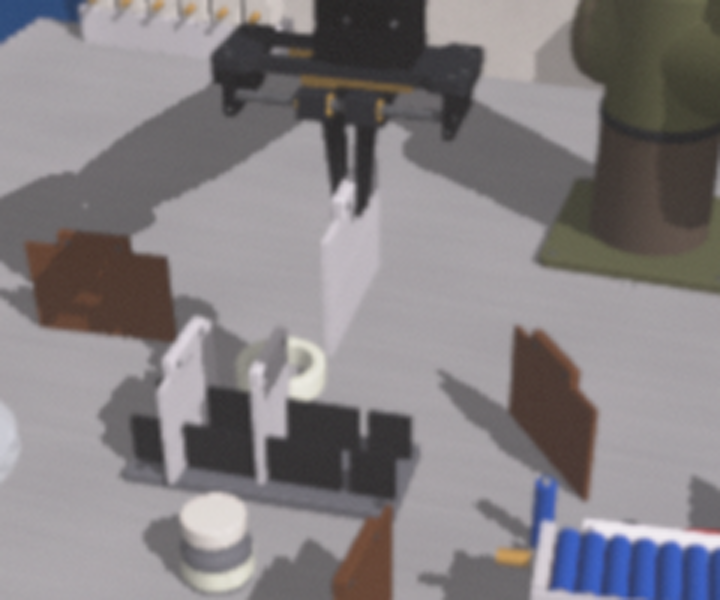

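The plate hangs upright in the fingers at crop (350,265). Its slot is empty, and the other two plates are still in place at (185,400) and (270,405). Now I measure the plate in the hand.

```bash
cat > pl.py <<'E'
from h import *
def meas(fr,T,yawn,lo=-.10,hi=-.01):
    # plate points in axes: a along width, n normal, z rel TCP
    X=cloud(fr); I=fr[0].astype(int)
    n=np.array([np.cos(yawn),np.sin(yawn)]);a=np.array([-n[1],n[0]])
    D=X-T; A=D[...,:2]@a;N=D[...,:2]@n;Zr=D[...,2]
    m=(abs(A)<.1)&(abs(N)<.025)&(Zr<hi)&(Zr>lo)&(I.min(2)>70)&(I.max(2)-I.min(2)<45)
    return A[m],N[m],Zr[m],m
E
python3 - <<'E'
from pl import *
d=pickle.load(open("f2.pkl","rb"));T=np.array([.5058,-.1698,.2537])
for k in("scene","top"):
    A,N,Z,m=meas(d[k],T,np.radians(-86.6))
    if len(A)<20: print(k,len(A));continue
    C=np.c_[A,Z,np.ones(len(A))];co=np.linalg.lstsq(C,N,rcond=None)[0]
    print(k,len(A),"A",np.percentile(A,[0,2,98,100]).round(4),"Z",np.percentile(Z,[0,2,98,100]).round(4),"n=",co.round(4),"std",np.std(N-C@co).round(4))
    for z0 in np.arange(-.1,0,.01):
        q=(Z>=z0)&(Z<z0+.01)
        if q.sum()>3: print(z0.round(2),q.sum(),A[q].min().round(4),A[q].max().round(4),N[q].mean().round(4))
E
```

```text
scene 530 A [-0.0674 -0.0626  0.0726  0.0735] Z [-0.0832 -0.0818 -0.0114 -0.01  ] n= [ 0.0076  0.0015 -0.0021] std 0.001
-0.09 25 -0.0613 0.0706 -0.0018
-0.08 67 -0.0613 0.073 -0.0021
-0.07 72 -0.0626 0.0735 -0.0022
-0.06 68 -0.0634 0.073 -0.0022
-0.05 72 -0.0644 0.0728 -0.0021
-0.04 70 -0.0636 0.0735 -0.0022
-0.03 77 -0.0636 0.0729 -0.002
-0.02 79 -0.0674 0.0735 -0.002
top 13
```

Request:
play_rows --pt "0 0.8 -2.4 -0.135 0 0" --pt "0 1.7 -4.8 -0.27 0 0" --pt "0 2.5 -7.2 -0.405 0 0" --pt "0 3.4 -9.5 -0.54 0 0" --pt "0 4.2 -11.9 -0.675 0 0" --pt "0 5 -14.3 -0.81 0 0" --pt "0 5.9 -16.7 -0.945 0 0" --pt "0 6.7 -19.1 -1.08 0 0" --pt "0 7.6 -21.5 -1.215 0 0" --pt "0 8.4 -23.8 -1.35 0 0" --pt "0 9.2 -26.2 -1.485 0 0" --pt "0 10.1 -28.6 -1.62 -0.004 0"

```text
time: 5.25
position: [0.5903, 0.1223, 0.2547]
orientation: [-1.178, 1.568, -1.064]
wrist_force: [0.0, -0.3, -0.8]
gripper_width: 0.0098
```

Request:
play_rows --pt "0 0 0 0 0 0" --pt "0 0 0 0 0 0" --pt "0 0 0 0 0 0" --pt "0 0 0 0 0 0"

```text
time: 5.65
position: [0.5902, 0.1204, 0.2555]
orientation: [-0.911, 1.567, -0.804]
wrist_force: [-0.1, -0.1, -1.3]
gripper_width: 0.0095
```

```bash
cat > look.py <<'E'
import sys
from mv import *
from pl import *
i=sys.argv[1]
plan([.5892,.1219,.150],np.radians(6.25))
s=manip.state()
d={}
for n in("scene","top"):
    p,z=manip.grab_frame(n);d[n]=(p,z,manip.get_calibration(n))
pickle.dump(d,open(f"f{i}.pkl","wb"))
cv2.imwrite(f"pics/s{i}.png",cv2.resize(d["scene"][0][130:310,300:520,::-1],None,fx=3.5,fy=3.3,interpolation=cv2.INTER_CUBIC))
cv2.imwrite(f"pics/t{i}.png",cv2.resize(d["top"][0][150:260,130:280,::-1],None,fx=5,fy=5,interpolation=cv2.INTER_CUBIC))
T=np.array(s["position"]);Rm=Ro.from_euler("xyz",s["orientation"]).as_matrix();yw=np.arctan2(Rm[1,2],Rm[0,2])
for k in("scene","top"):
    A,N,Z,m=meas(d[k],T,yw)
    if len(A)<20: print(k,len(A));continue
    C=np.c_[A,Z,np.ones(len(A))];co=np.linalg.lstsq(C,N,rcond=None)[0]
    print(k,len(A),"A",np.percentile(A,[0,2,98,100]).round(4),"Z",np.percentile(Z,[0,2,98,100]).round(4),"n=",co.round(4),"std",np.std(N-C@co).round(4))
E
python3 look.py 3
```

```text
t 5.65 p [0.5902 0.1204 0.2555] tool axes cols
 [[ 0.002 -0.107  0.994]
 [-0.003  0.994  0.107]
 [-1.    -0.003  0.002]] q [ 0.114 -0.004  1.715 -0.003  1.428  0.007] F [-0.08 -0.07 -1.33] w 0.0095
z yaw deg 6.144035496493226
shift cm [10.55  0.19 -0.1 ]
rotvec [-0.002  0.002  0.003]
scene 2177 A [-0.0681 -0.0653  0.0701  0.0734] Z [-0.085  -0.0812 -0.0113 -0.01  ] n= [-0.0029  0.0018  0.0016] std 0.0014
top 0
```

View pics/s3.png

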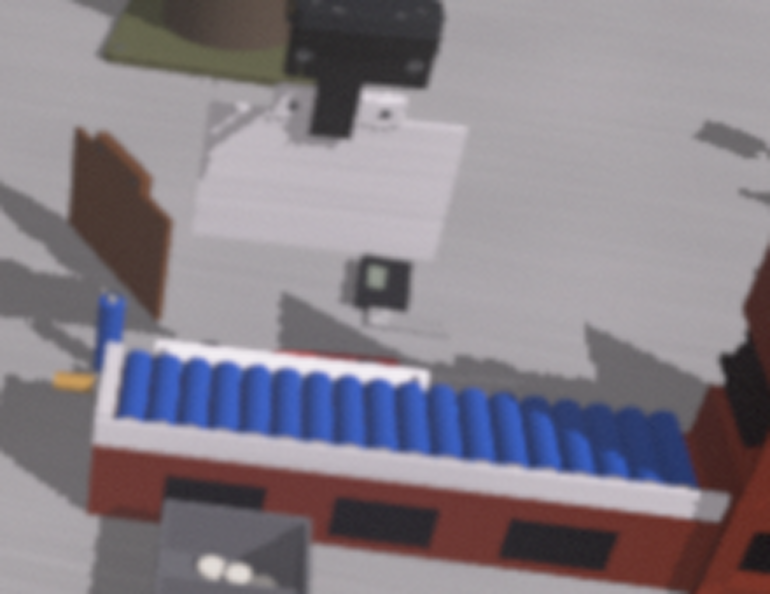

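View pics/t3.png

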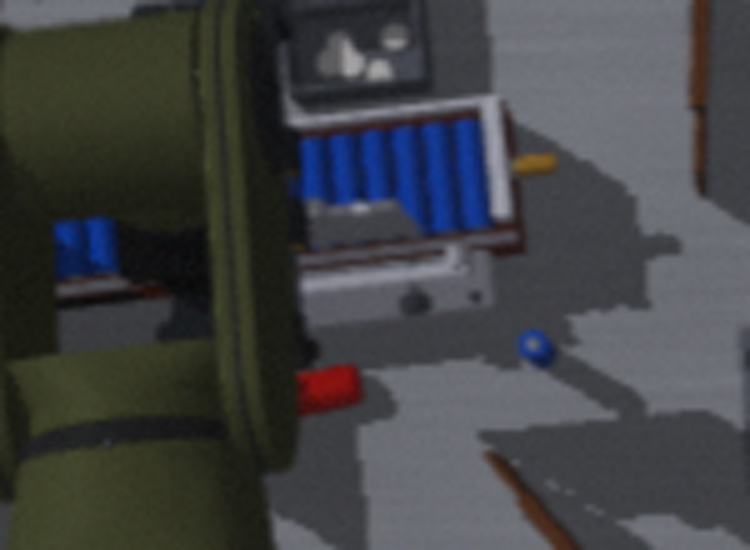

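Run:
```python
from h import *
d=pickle.load(open("f3.pkl","rb"));c=d["scene"][2]
g=d["scene"][0].astype(float).mean(2)
W=onz(c,[[300+155/3.5,130+342/3.3],[300+431/3.5,130+372/3.3]],.07)
print(W,W.mean(0))
psi=np.radians(6.25);ey=np.array([-np.sin(psi),np.cos(psi)]);ex=np.array([np.cos(psi),np.sin(psi)])
print([( (w[:2]@ex).round(4),(w[:2]@ey).round(4)) for w in W],"plan .599,.060")
S=ex*.599+ey*.06
for x,y in((-.012,.0785),(-.012,-.0785)): print(proj(c,[*(S+ex*x+ey*y),.07]))
print(d["scene"][0][228:248:1,340:350].mean(2).astype(int));print(d["scene"][0][236:254,416:428].mean(2).astype(int))
```

```text
[[0.58980934 0.03925523 0.07      ]
 [0.56769972 0.21027329 0.07      ]] [0.57875453 0.12476426 0.07      ]
[(np.float64(0.5906), np.float64(-0.0252)), (np.float64(0.5872), np.float64(0.1472))] plan .599,.060
[[419.05334161 242.14122456]]
[[347.40097815 233.00578468]]
[[108 105 105 105 109 128 148 158 161 163]
 [113 108 107 108 107 115 128 137 149 158]
 [131 124 116 116 115 115 116 122 131 141]
 [152 147 142 142 144 140 131 132 127 132]
 [160 161 161 161 166 172 169 167 162 158]
 [163 164 163 168 189 209 212 210 208 204]
 [161 163 164 173 199 220 222 223 227 229]
 [153 158 162 171 196 202 200 209 225 234]
 [135 143 152 161 174 170 164 179 206 225]
 [120 127 134 138 138 131 128 139 163 188]
 [112 118 118 112 103  99 103 110 124 140]
 [114 117 112  96  83  85  95 105 112 118]
 [114 116 110  93  82  88  97 103 112 116]
 [114 116 110  93  80  85  96 106 112 116]
 [116 116 110  89  79  87  98 104 112 116]
 [115 116 106  85  81  88 100 106 113 117]
 [115 114 103  84  81  89  99 107 113 116]
 [115 114 100  85  82  91 102 109 115 116]
 [116 113  97  81  82  91 101 109 115 115]
 [116 112  92 
[... 248 characters left out ...]
121 121 121 125 127 120 115 118 127]
 [185 177 167 158 148 140 126 115 109 107 107 111]
 [226 220 213 209 205 192 158 121 108 107 108 107]
 [234 223 212 217 228 222 183 131 113 111 110 109]
 [223 195 173 194 223 222 186 133 113 114 112 110]
 [178 153 141 170 211 217 176 126 110 111 111 112]
 [124 121 124 152 194 202 159 115 104 106 110 111]
 [101 106 115 135 170 175 136  99  95 103 109 113]
 [ 99 108 114 123 139 138 109  88  91  99 106 113]
 [ 97 107 112 117 118 107  88  83  88  98 106 113]
 [ 97 105 113 114 111  97  80  80  88  99 105 111]
 [ 96 104 110 115 113 100  80  77  89  97 106 112]
 [ 95 105 111 116 117 102  80  78  87  96 104 110]
 [ 95 103 110 115 114 101  81  77  86  94 103 111]]
```

The plate hangs level over the seat at scene crop (195–465, 105–250). Both views agree on the seat to about 1–2 mm: scene gives y 0.061 along the channel, top gives 0.060. I go down to just above the flare.

Request:
play_rows --pt "1 0.1 0 0 0 0" --pt "2.5 0.2 0 -0.002 0 0.003" --pt "4 0.2 0 -0.002 0.002 0.003" --pt "5.5 0.2 0 -0.002 0.002 0.003" --pt "7 0.2 0 -0.002 0.002 0.003" --pt "8 0.2 0 -0.002 0.002 0.003" --pt "9 0.2 0 -0.002 0.002 0.003" --pt "9.3 0.2 0 -0.002 0.002 0.003" --pt "9.3 0.2 0 -0.002 0.002 0.003" --pt "9.3 0.2 0 -0.002 0.002 0.003" --pt "9.3 0.2 0 -0.002 0.002 0.003"

```text
time: 6.85
position: [0.591, 0.1232, 0.1637]
orientation: [0.185, 1.568, 0.296]
wrist_force: [0.4, 1.2, -2.1]
gripper_width: 0.0096
```

```bash
python3 look.py 4
```

```text
t 6.85 p [0.591  0.1232 0.1637] tool axes cols
 [[ 0.002 -0.111  0.994]
 [ 0.001  0.994  0.111]
 [-1.     0.     0.002]] q [0.116 0.058 1.808 0.    1.273 0.005] F [ 0.43  1.17 -2.12] w 0.0096
z yaw deg 6.359507849972181
shift cm [ 1.37 -0.11 -0.2 ]
rotvec [ 0.002  0.002 -0.   ]
scene 2088 A [-0.0839 -0.0672  0.0723  0.0876] Z [-0.0999 -0.0984 -0.0115 -0.01  ] n= [0.     0.081  0.0043] std 0.0039
top 73 A [-0.0952 -0.0825  0.0772  0.0818] Z [-0.1    -0.0998 -0.0882 -0.0735] n= [-0.061  -0.1174 -0.0257] std 0.0042
```

View pics/s4.png

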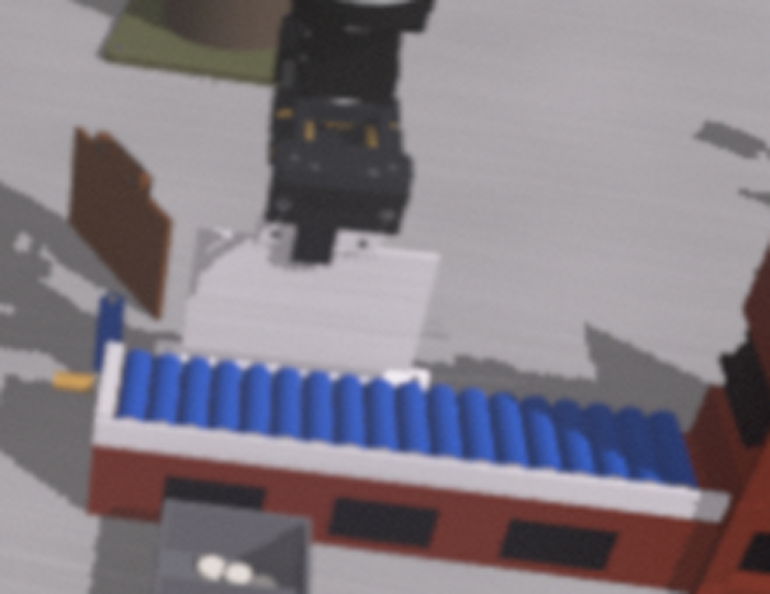

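View pics/t4.png

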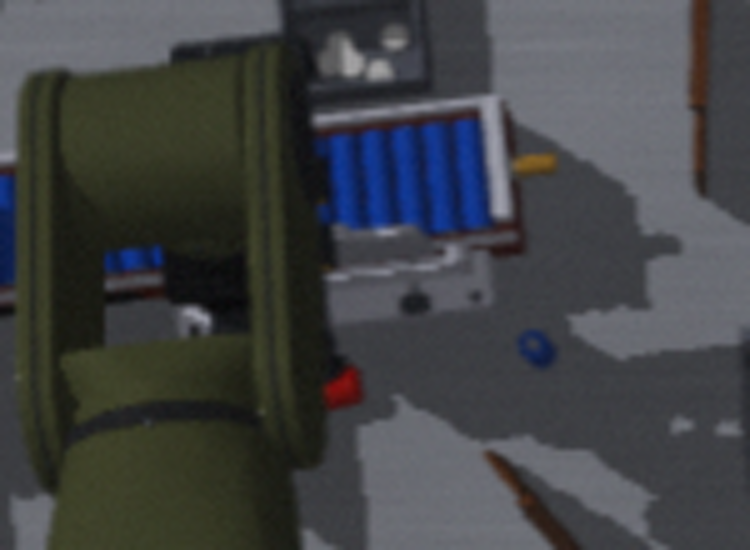

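The plate's lower edge is now just above the flare, in line with the channel in both views (scene crop 185–425, top crop 335–455). From here I go by feel in small steps.

Request:
play_rows --pt "0.3 0 -0.1 0 0 0" --pt "0.6 -0.1 -0.2 0 0 0" --pt "0.9 -0.1 -0.2 0 0 0" --pt "1.2 -0.1 -0.2 0 0 0" --pt "1.4 -0.1 -0.2 0 0 0" --pt "1.4 -0.1 -0.2 0 0 0" --pt "1.4 -0.1 -0.2 0 0 0"

```text
time: 7.65
position: [0.5885, 0.1219, 0.1486]
orientation: [0.745, 1.57, 0.856]
wrist_force: [-0.7, -0.2, -1.7]
gripper_width: 0.0101
```

Request:
play_rows --pt "0.2 0 0 0 0 0" --pt "0.4 0 0 0 0 0" --pt "0.4 0 0 0 0 0"

```text
time: 7.95
position: [0.5884, 0.1219, 0.1444]
orientation: [0.796, 1.57, 0.907]
wrist_force: [0.7, -1.2, -0.9]
gripper_width: 0.0096
```

Request:
play_rows --pt "0.1 0 0.1 0 0 0" --pt "0.2 0 0.1 0 0 0" --pt "0.3 0 0.1 0 0 0" --pt "0.3 0 0.1 0 0 0"

```text
time: 8.35
position: [0.5893, 0.122, 0.1414]
orientation: [1.622, 1.57, 1.733]
wrist_force: [0.1, 0.4, -2.1]
gripper_width: 0.0096
```

Request:
play_rows --pt "0.2 0 0 0 0 0" --pt "0.3 0 0 0 0 0" --pt "0.3 0 0 0 0 0"

```text
time: 8.65
position: [0.5893, 0.122, 0.1383]
orientation: [1.876, 1.57, 1.987]
wrist_force: [0.1, -0.4, -0.9]
gripper_width: 0.0098
```

Request:
play_rows --pt "0.2 0 0 0 0 0" --pt "0.4 0 0 0 0 0" --pt "0.6 0 0 0 0 0" --pt "0.6 0 0 0 0 0"

```text
time: 9.05
position: [0.5892, 0.1219, 0.1321]
orientation: [2.339, 1.57, 2.45]
wrist_force: [0.3, 0.6, -1.9]
gripper_width: 0.0097
```

Request:
play_rows --pt "0.1 0 0 0 0 0" --pt "0.2 0 0 0 0 0" --pt "0.2 0 0 0 0 0"

```text
time: 9.35
position: [0.5894, 0.122, 0.1305]
orientation: [1.138, 1.57, 1.249]
wrist_force: [-0.2, -0.3, -0.5]
gripper_width: 0.0094
```

```bash
python3 look.py 5
```

```text
t 9.35 p [0.5894 0.122  0.1305] tool axes cols
 [[ 0.    -0.111  0.994]
 [ 0.     0.994  0.111]
 [-1.     0.     0.   ]] q [0.115 0.085 1.838 0.    1.218 0.004] F [-0.25 -0.35 -0.53] w 0.0094
z yaw deg 6.357849604420937
shift cm [-1.95 -0.01 -0.02]
rotvec [ 0.002  0.    -0.   ]
scene 1276 A [-0.0994 -0.0714  0.077   0.0882] Z [-0.0693 -0.0623 -0.0109 -0.0101] n= [-0.0037  0.0309  0.0023] std 0.0033
top 256 A [-0.0996 -0.0928  0.0941  0.0986] Z [-0.099  -0.0964 -0.0571 -0.055 ] n= [-0.0427  0.2449  0.0062] std 0.0073
```

View pics/t5.png

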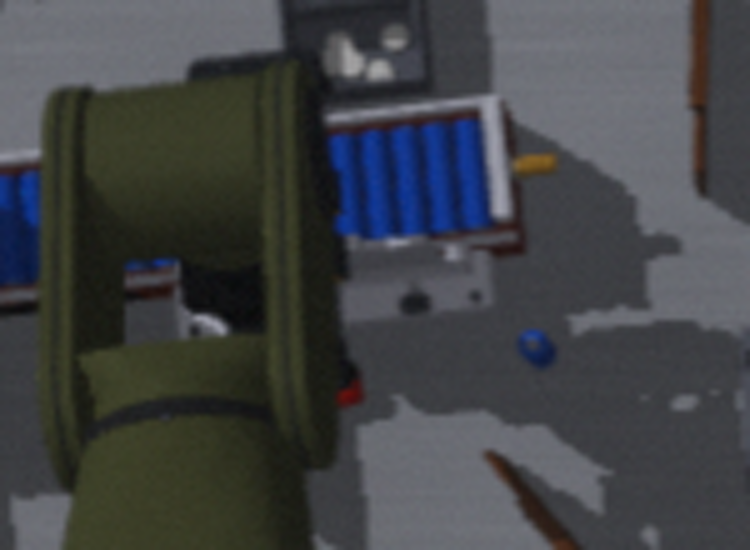

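View pics/s5.png

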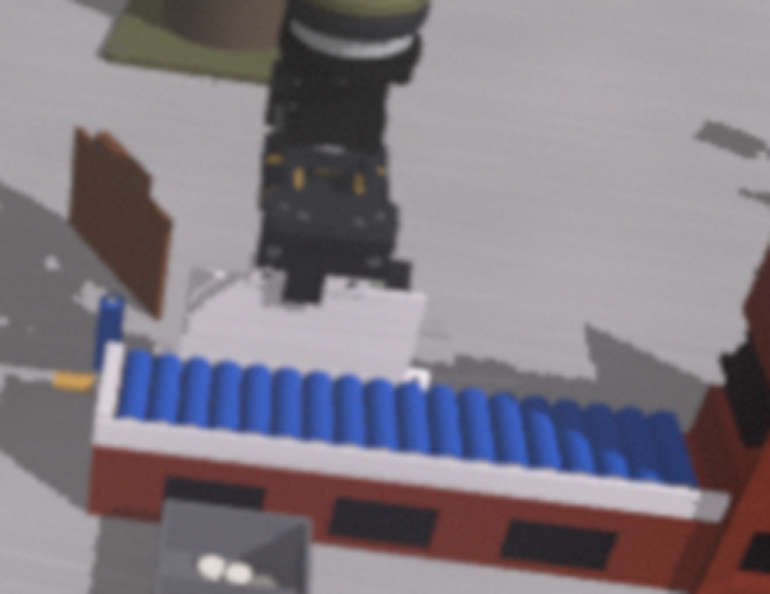

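Scene crop shows the plate (180–425) in front of the lip strip as seen from behind, so it is on the machine side of the lip, and the strip's end is visible at (430,380). No side force so far. Now I go onto the pins.

Request:
play_rows --pt "0.1 0 0 0 0 0" --pt "0.2 0 0 0 0 0" --pt "0.2 0 0 0 0 0"

```text
time: 9.75
position: [0.5899, 0.1221, 0.1294]
orientation: [0.31, 1.569, 0.421]
wrist_force: [-1.2, -0.6, 2.6]
gripper_width: 0.0098
```

Request:
play_rows --pt "0.1 0 0 0 0 0" --pt "0.2 0 0 0 0 0" --pt "0.2 0 0 0 0 0"

```text
time: 10.05
position: [0.5898, 0.122, 0.127]
orientation: [0.307, 1.569, 0.418]
wrist_force: [0.0, -0.4, 3.8]
gripper_width: 0.0095
```

Request:
play_rows --pt "0.1 0 0 0 0 0" --pt "0.2 0 0 0 0 0" --pt "0.2 0 0 0 0 0"

```text
time: 10.35
position: [0.5898, 0.122, 0.1249]
orientation: [0.355, 1.57, 0.466]
wrist_force: [-0.2, -0.2, 5.3]
gripper_width: 0.0096
```

Request:
play_rows --pt "0.1 0 0 0 0 0" --pt "0.1 0 0 0 0 0" --pt "0.1 0 0 0 0 0"

```text
time: 10.65
position: [0.5898, 0.122, 0.1242]
orientation: [0.288, 1.569, 0.399]
wrist_force: [-1.4, 0.6, 6.3]
gripper_width: 0.0104
```

Request:
play_rows --pt "0.1 0 0 0 0 0" --pt "0.1 0 0 0 0 0" --pt "0.1 0 0 0 0 0" --pt "0.1 0 0 0 0 0"

```text
time: 11.05
position: [0.5901, 0.1221, 0.1241]
orientation: [0.183, 1.569, 0.294]
wrist_force: [-1.2, -0.3, 9.0]
gripper_width: 0.0098
```

Run:
```python
from mv import *
for _ in range(3):
    manip.grab_frame("top"); s=manip.state();print(s["position"].round(4),s["wrist_force"].round(2),s["wrist_torque"].round(3))
```

```text
[0.5901 0.1221 0.1242] [-1.35 -0.1   9.41] [-0.069  0.404  0.055]
[0.5901 0.1221 0.1242] [-2.58  0.22  9.73] [-0.089  0.497  0.018]
[0.5901 0.1221 0.1241] [-1.25 -0.02  9.53] [-0.067  0.431  0.006]
```

Request:
play_rows --pt "0.1 0 0 0 0 0" --pt "0.1 0 0 0 0 0" --pt "0.1 0 0 0 0 0" --pt "0.1 0 0 0 0 0" --pt "0.1 0 0 0 0 0"

```text
time: 11.7
position: [0.5904, 0.1221, 0.1241]
orientation: [0.15, 1.568, 0.261]
wrist_force: [-2.8, 0.7, 12.9]
gripper_width: 0.0103
```

```bash
python3 look.py 6
python3 - <<'E'
from h import *
d=pickle.load(open("f6.pkl","rb"));fr=d["scene"];c=fr[2]
X=cloud(fr);I=fr[0].astype(int)
cv2.imwrite("pics/full6.png",np.hstack([fr[0][...,::-1]]))
# plate top edge & plane in seat axes
psi=np.radians(6.25);ey=np.array([-np.sin(psi),np.cos(psi)]);ex=np.array([np.cos(psi),np.sin(psi)])
x=X[...,:2]@ex-.5995;y=X[...,:2]@ey-.0605;z=X[...,2]
m=(abs(x)<.012)&(abs(y)<.09)&(z>.09)&(z<.128)&(I.min(2)>110)
C=np.c_[y[m],z[m]-.1,np.ones(m.sum())];co=np.linalg.lstsq(C,x[m],rcond=None)[0];print(m.sum(),"x slope y,z,off",co.round(4),"y",np.percentile(y[m],[0,2,98,100]).round(4))
for a,b in((-.068,-.045),(.045,.068)):
    q=(abs(x)<.012)&(y>a)&(y<b)&(z>.1)&(I.min(2)>110);print("top z",np.percentile(z[q],[90,97,100]).round(4),q.sum())
E
```

```text
t 11.7 p [0.5904 0.1221 0.1241] tool axes cols
 [[ 0.002 -0.111  0.994]
 [ 0.001  0.994  0.111]
 [-1.     0.     0.002]] q [0.115 0.092 1.842 0.    1.205 0.004] F [-2.76  0.69 12.9 ] w 0.0103
z yaw deg 6.361231672329684
shift cm [-2.59 -0.01 -0.11]
rotvec [ 0.002  0.002 -0.   ]
scene 1099 A [-0.0994 -0.0735  0.0786  0.0884] Z [-0.0633 -0.0566 -0.011  -0.01  ] n= [-0.0024  0.0611  0.0028] std 0.0035
top 250 A [-0.0972 -0.093   0.0939  0.0984] Z [-0.093  -0.0899 -0.0507 -0.045 ] n= [-0.0334  0.2336  0.0036] std 0.0076
882 x slope y,z,off [-0.0046  0.0127  0.0017] y [-0.0714 -0.0687  0.0673  0.0699]
top z [0.1341 0.1357 0.1364] 155
top z [0.1354 0.4596 0.4637] 172
```

View pics/s6.png

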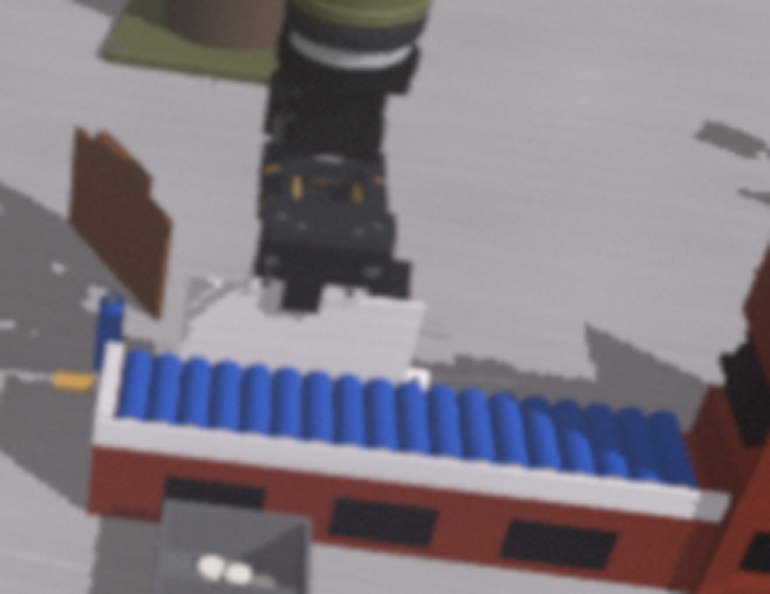

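View pics/full6.png

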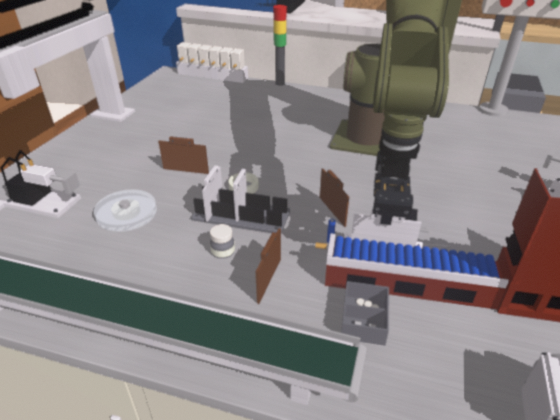

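The pictures show the plate seated level at scene crop (185–425, 275–375). The other two plates are still in the rack at (213,190) and (238,195), and the bystanders are in place. The push has bottomed: 2 mm more command gave no travel, and the force rose to about 13 N. I hand in.

Run:
```python
from rig import manip
print(manip.hand_in()); s=manip.state();print(s["time"],s["position"],s["wrist_force"],s["gripper_width"])
```

```text
the job is handed in; nothing more can be done
None
the job is handed in; nothing more can be done
```

The widest plate is seated behind the lip and still held and pressed down. I handed the job in at about 11.8 s of the 45 s allowed; no verdict is reported.

**What I did:** I gripped the plate by its rail, lifted it straight up out of the rack and turned it about 93°. I then lowered it behind the lip in steps of a few millimetres, feeling for contact.

**Last checks:**
- **Seating:** the spring pins were first felt at a tool height of about 0.130 m, and the plate stopped at 0.124 m, as expected for home. A further 2 mm of command gave no travel, and the wrist force rose to about 13 N, well under the 50 N limit. The pins' own travel is not reported, so this is from height and force only.
- **Pose:** tilt is about 0.01 rad, and the plate is square to the channel within about 0.005 rad. It is centred within about 1 mm along the channel and 2 mm across it.
- **Grip:** the fingers are closed on the 10 mm rail.
- **Surroundings:** the other two plates are still in the rack. The bystanders looked undisturbed where visible; the arm or the magazine hid the caliper and screwdriver in the last pictures.

**Disagreement:** the plate's shoulders measured about 0.135 m high in the depth picture, against about 0.132 m if fully home. The depth readings are noisy by about that much, both sides read about the same, and I trusted the contact height and force instead.

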